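Seat the filter funnel in the suction flask

TASK

Take the larger filter funnel out of the rack and set its tapered foot into the rubber cone of the larger suction flask, letting it centre itself. Then press it down until the cone is wedged firm and hold it there with about 15 N, never more than 22 N, for a second so that it seals, and let go, leaving it upright and flush on the cone. Leave the other lab ware where it stands.

Things in the scene. Friction and masses are not known exactly. Their poses are not given: they have to be found in the camera images.
- funnel_mid (a point): On the axis of the larger white porcelain filter funnel (loose, 130 to 250 g), half-way up its bowl. The bowl is a straight upright cylinder 54 mm across, 46 mm high: the rim is 23 mm above this point, the flat shoulder 23 mm below. Treat the bowl as solid (perforated plate 3 mm below the rim). Starts upright in one of the rack's two holes. Grip the bowl across its diameter from above.
- funnel: The same larger funnel; origin at the tip of its foot, 51 mm below funnel_mid, z up its axis. The conical foot under the shoulder is 28 mm long, 27 mm across at the shoulder and 4 mm at the tip. In the rack the shoulder rests on the plate.
- rack: Fixed grey rack, a plate 100 x 230 mm, 10 mm thick, on four thin legs, its top 75 mm above the bench; origin on the bench under its centre, y along its length. Two 36 mm holes on its centre line, 60 mm either side of the centre; either may hold the larger funnel, the other one holds the small one.
- flask: The right, larger flask: fixed conical suction flask of pale glass, clipped to the bench, 150 mm high, 86 mm wide at the base, neck 42 mm across. Origin at the centre of its underside, z up. A brown rubber cone, 26 mm high, 41 mm across its flat top, sits in its neck; its tapered bore (about 29 mm wide at the top) matches the funnel's foot. Seated, the funnel's shoulder is flush on the cone's top.
- flask_neck (a point): Centre of the mouth of that flask's glass neck, on the axis of its cone. The cone's top stands 4 to 26 mm above it. Pushed with about 5 N the cone slips 0 to 12 mm down the neck and wedges firm with its top 4 to 14 mm above this point; both vary, unreported: feel for them. Once firm it gives 1 mm per 15 N, up to 3 mm, and springs back. Seated, funnel_mid is 23 mm above the cone's top.
- narrow_flask: The other fixed suction flask, smaller: 120 mm high, 70 mm wide at the base, with a narrower bore (about 22 mm at the top) in its rubber cone: not to be used; it stands 160 mm or more from the right one, and either may be on the left. Origin at the centre of its underside.
- small_funnel: The smaller white funnel, 41 mm bowl, standing in the rack's other hole; to be left alone. Origin at the tip of its foot, on the axis.
- beaker: Small glass beaker, 52 mm wide, 65 mm high, at the far side; leave alone. Origin at its underside.
- reagent_jar: Amber jar, 52 mm wide, 85 mm high, at the far side; leave alone. Origin at its underside.
- reagent_bottle: White plastic bottle, 54 mm wide, 110 mm high, at the far side; leave alone. Origin at its underside.
- stopper: Brown rubber stopper, 30 mm wide, 28 mm high, on the bench between the flasks; leave alone. Origin at its underside.
- dish: Shallow white dish, 84 mm wide, 15 mm high, near the robot; leave alone. Origin at its underside.
- scoop: Thin steel lab spatula, 170 mm long, lying near the robot; leave alone. Origin near its middle.
Things that resemble listed ones, but are neither listed nor needed, are in the scene too. Leave any green or pink look-alike of the funnel alone.

How it is judged (in metres and radians):
On the way, in this order (a step that is already met when the one before it is completed fails the run):
1. the larger funnel is lifted clear of the rack (contact force between funnel and rack below 0.05 N and distance of funnel from where it was at the start of the episode above 0.03 m), for 0.1 s.
2. the funnel, nested upright and centred in the larger flask's cone, is pressed down with 10 to 22 N for 0.5 s (horizontal distance between funnel_mid and flask_neck below 0.003 m and angle between funnel's own z axis and vertical below 0.06 rad and z of funnel_mid in the frame of flask_neck below 0.041 m and contact force between funnel and flask between 10 and 22 N), for 0.5 s.
At the end, for the whole second after the job is handed in: The larger funnel stands at rest in the larger flask's rubber cone, carried by it, its axis within 3 mm of the neck's axis and within 3.4 degrees of upright, nested so that its shoulder is flush on the cone (middle of the bowl less than 41 mm above the neck's mouth), released (horizontal distance between funnel_mid and flask_neck below 0.003 m and angle between funnel's own z axis and vertical below 0.06 rad and z of funnel_mid in the frame of flask_neck below 0.041 m and contact force between funnel and flask above 0.3 N and linear speed of funnel below 0.01 m/s and angular speed of funnel below 0.1 rad/s); the robot touches nothing.
It fails at once if the funnel is forced onto the flask with more than 22 N (contact force between funnel and flask above 22 N).
It fails at once if other lab ware is pushed more than 25 mm from its place (distance of any of small_funnel, beaker, reagent_jar, reagent_bottle, stopper, dish, scoop from where it was at the start of the episode above 0.025 m).
It also fails if it takes over 58 s, if anything falls off the work surface, if the arm or the gripper's body presses on something with over 40 N, if the wrist force passes 120 N, or if a joint passes its speed limit or range.

ROBOT

A 6-joint arm with a two-finger parallel gripper is mounted at the origin on the work surface. World frame = base frame: x ahead of the robot, y to its left, z up, the work surface at z = 0. Lengths are in m, angles in degrees, forces in N, time in s.
With the tool pointing down it reaches from about 0.3 to 0.75 m from the base axis. Payload 8.5 kg.
Tool frame: the origin (TCP) lies at the very end of the fingers, on their centre line; the grasp point (between the pads) lies 19 mm behind it (env.tcp_to_grasp is the distance from the TCP to the grasp point, in m); z points along the fingers, y is the line along which they close (so a half turn about z gives the same grasp; the last joint's range is limited). The gripper opens to 85 mm and grips with 20 to 120 N. Pads are 22 mm wide; open, the fingers measure 114 mm over their backs; the gripper's body (76 mm by 85 mm) begins 54 mm behind the grasp point. The pads swing forward as they close: fully open they stand 13 mm farther back than shut.
Start: joints at [-76.507, 21.807, 74.336, -0, 83.858, -12.336], TCP at [0.24, -0.495, 0.231] pointing down, gripper open.
Joint ranges: [-178.18, 178.18], [-50.72, 133.34], [12.68, 142.11], [-81.47, 261.47], [9.98, 163.14], [-165.26, 165.26]. Speed limits (degrees/s): [136.94, 136.94, 180, 180, 180, 180].

INTERFACE

Orientations are given as a 3x3 rotation matrix whose columns are the frame's x, y, z axes.
In Python, from rig import status, get_image, env gives the robot as it stands.
- The arm moves only by the shell command python3 -m handwheel 'ROWS' [FORCE]. ROWS is text: rows parted by semicolons, each of 7 numbers parted by spaces: the shift along the world's x, y, z in cm, then the turn, a rotation vector about the world's x, y, z in degrees, then the opening, from 0 (shut) to 1 (fully open). In form: dx dy dz wx wy wz gripper; .... A call has 1 to 8 rows; each row is the pose to reach, as a shift and turn from the pose commanded when the call began; what a row does not reach only later rows make up. A row lasts 1/12 s, in which the tool goes at most 41.7 mm and 7.16 degrees, less where a joint would pass 70% of its speed; a pose out of reach is approached as far as the arm can. A call with a gripper value outside its range is refused whole. The fingers move at their own pace and stop on an object; FORCE is the grip in N (left out, the last holds). Time passes only in rows, so rows that repeat a pose let the fingers close. It gives the time, the measured TCP pose, the force, the opening and the grip force at its end, in the units of the state.
- status.observe(): the state, without advancing time (a new reading comes with each control period).
- get_image(name): name is "scene" or "top" or "wrist"; returns a dict with "color" (420x560x3 uint8, red, green, blue), "vertical_fov" (degrees; the focal length in pixels is half the picture's height over the tangent of half this angle, whatever the lens; pixels are square), "cx", "cy" (the principal point, pixels), "k1" (the pictures are not rectified: a ray, as slopes to the right and down, at radius r is drawn at 1 + k1 r^2 times it, then the intrinsics apply), "xyz" and "orientation" of the camera in the world. Camera axes: x right, y down, z forward; pixel columns grow to the right and rows downward; lengths in m; the calibration is good to about 2 mm. A picture is of the moment at which its call begins. There is no depth.
- env.close_job(): hands the job in; it is judged then, once.
The state is a dict: "time_s": time; "q": joint angles; "qvel": joint speeds; "joint_efforts": joint torques, N m; "position": TCP position; "tool_rot": TCP orientation; "ft_force": force on the tool from outside, world axes, zero at the start; "wrist_torque": the same for the moment, N m; "grip_width": finger opening in m; "gripper_force": force on a finger pad.
Only numpy, scipy, OpenCV 4.12 (cv2) and the standard library are available. Lean on these libraries where they do the work, as an engineer would, in place of code of your own. Each camera call takes 0.05 s, during which the arm holds its last target. There are 200 camera calls.

## Working session

There is one attempt and no reset: what is moved stays moved. The work goes in short steps, Python scripts to look and compute and a shell command to move; the robot and the scene stay as the last step left them, time stands still between calls to the robot, and variables do not carry over. Pictures are saved under pics/ and viewed, at most 10 in all, crops included, and the job is handed in when it is done.

```bash
ls; mkdir -p pics; cat > h.py <<'E'
import numpy as np, cv2
from rig import status, get_image, env
def snap(n):
    im=get_image(n); return im
def KD(im):
    f=210/np.tan(np.radians(im["vertical_fov"])/2)
    return np.array([[f,0,im["cx"]],[0,f,im["cy"]],[0,0,1.]]), np.array([im["k1"],0,0,0.])
def ray(im,u,v):
    K,D=KD(im); p=cv2.undistortPoints(np.array([[[u,v]]],float),K,D)[0,0]
    d=np.array(im["orientation"])@np.array([p[0],p[1],1]); return np.array(im["xyz"]),d
def onz(im,u,v,z):
    o,d=ray(im,u,v); return o+d*(z-o[2])/d[2]
def proj(im,P):
    K,D=KD(im); R=np.array(im["orientation"]); c=R.T@(np.array(P,float)-np.array(im["xyz"]))
    return cv2.projectPoints(c.reshape(1,1,3),np.zeros(3),np.zeros(3),K,D)[0].ravel()
def tri(o1,d1,o2,d2):
    A=np.stack([d1,-d2],1); t=np.linalg.lstsq(A,o2-o1,rcond=None)[0]
    a,b=o1+d1*t[0],o2+d2*t[1]; return (a+b)/2,np.linalg.norm(a-b)
E
python3 - <<'E'
from h import *
import pickle
d={n:snap(n) for n in ("scene","top")}
pickle.dump(d,open("first.pkl","wb"))
for n,i in d.items():
    print(n,i["xyz"],np.round(i["orientation"],3).tolist(),i["vertical_fov"],i["k1"],i["cx"],i["cy"])
    cv2.imwrite(f"pics/{n}0.png",i["color"][:,:,::-1])
s=status.observe(); print(s)
E
```

```text
pics
scene [1.37681782 0.57068206 0.81672034] [[-0.587, 0.472, -0.657], [0.809, 0.341, -0.478], [-0.001, -0.813, -0.582]] 43.562882082416664 -0.10279615172976647 274.71026309522904 210.27779694025557
top [0.45997824 0.01373377 1.06685944] [[-0.002, -0.993, 0.121], [-1.0, 0.001, -0.009], [0.009, -0.121, -0.993]] 45.57770331072551 -0.029901648402294468 286.5817341421183 210.70325584619135
{'time_s': 0.1, 'q': array([-7.65080443e+01,  2.18383574e+01,  7.43785244e+01, -4.58475521e-04,
        8.38592721e+01, -1.23349768e+01]), 'qvel': array([-0.01686719, -0.05270798, -0.13455569, -0.04982963,  0.12144545,
       -0.09090277]), 'joint_efforts': array([ 4.26480183e-03, -4.49220049e+01, -2.31656152e+01, -9.77232708e-05,
        3.72105249e-03, -2.86468214e-06]), 'position': array([ 0.23955059, -0.49480203,  0.23077313]), 'tool_rot': array([[ 9.00113755e-01,  4.35654825e-01, -3.17835663e-04],
       [ 4.35654853e-01, -9.00112873e-01,  1.29059943e-03],
       [ 2.76167899e-04, -1.30015295e-03, -9.99999117e-01]]), 'ft_force': array([ 0.0781911 , -0.01034547, -0.31849105]), 'wrist_torque': array([-0.0522195 ,  0.00469465,  0.02017647]), 'gripper_force': 0.0, 'grip_width': 0.08512919547059657}
```

View pics/scene0.png

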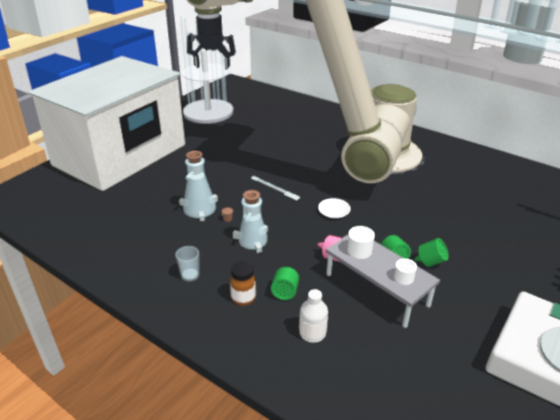

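View pics/top0.png

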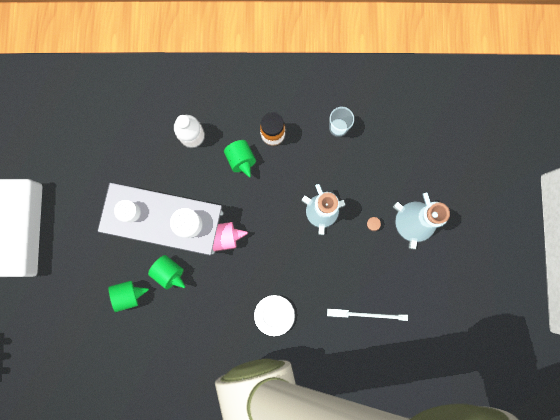

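Funnel-like candidates in the top view: white (186,223), large; white (127,211), small; green (240,156), (167,272) and (124,296); pink (229,237); also the white bottle (188,130). I choose the white one at (186,223). For the flask I choose the one with its cone at (437,214), which has the wider base. Next I measure both and check them in a close crop.

```bash
python3 - <<'E'
from h import *
import pickle
d=pickle.load(open("first.pkl","rb")); t=d["top"]; s=d["scene"]
def blob(im,mask,box):
    x0,y0,x1,y1=box; m=np.zeros(mask.shape,np.uint8); m[y0:y1,x0:x1]=mask[y0:y1,x0:x1]
    n,l,st,c=cv2.connectedComponentsWithStats(m); k=1+np.argmax(st[1:,4]); 
    cs=max(cv2.findContours((l==k).astype(np.uint8),0,1)[0],key=cv2.contourArea)
    return c[k],st[k],cv2.fitEllipse(cs),cs
def white(im): a=im["color"].astype(int); return ((a.min(2)>185)).astype(np.uint8)
def brown(im): a=im["color"].astype(int); return ((a[...,0]-a[...,2]>35)&(a[...,0]>80)).astype(np.uint8)
for nm,b in (("big",(160,195,215,250)),("small",(105,190,150,235))):
    c,st,e,_=blob(t,white(t),b); print(nm,c,st,e, onz(t,*e[0],.121 if nm=="big" else .11))
for nm,b in (("big",(340,222,380,262)),("small",(390,255,420,290))):
    c,st,e,_=blob(s,white(s),b); print(nm,"scene",c,st,e)
for nm,bt,bs in (("right",(420,195,455,235),(180,145,210,170)),("narrow",(312,188,345,218),(238,185,268,208))):
    ct,st,et,_=blob(t,brown(t),bt); cs,ss,es,_=blob(s,brown(s),bs)
    print(nm,ct,st,et[0],et[1],cs,ss,es[:2]); print(tri(*ray(t,*et[0]),*ray(s,*es[0])))
    for z in (.13,.154,.165,.176): print(z,onz(t,*et[0],z),onz(s,*es[0],z))
a=t["color"][170:260,90:250,::-1]; b=t["color"][170:260,300:460,::-1]
c=s["color"][140:230,170:330,::-1]; e=s["color"][215:305,310:470,::-1]
o=np.vstack([np.hstack([a,b]),np.hstack([c,e])]); cv2.imwrite("pics/crop1.png",cv2.resize(o,None,fx=2.5,fy=2.5,interpolation=cv2.INTER_CUBIC))
E
```

```text
big [183.99166319 223.14922885] [ 160  195   55   55 2399] ((185.99659729003906, 222.87698364257812), (54.74880599975586, 64.7875747680664), 119.11112213134766) [0.55201849 0.19615279 0.121     ]
small [125.86479029 212.26324503] [ 105  190   45   45 1812] ((127.45983123779297, 212.18380737304688), (51.00273513793945, 51.219337463378906), 28.611963272094727) [0.57385827 0.31176128 0.11      ]
big scene [361.44117647 242.03081232] [349 226  26  34 714] ((361.37176513671875, 241.91310119628906), (24.922765731811523, 35.38786697387695), 176.0667266845703)
small scene [405.74841438 270.99788584] [395 258  23  28 473] ((405.6542053222656, 270.8596496582031), (20.81588363647461, 28.400503158569336), 171.7923126220703)
right [438.49137931 212.83045977] [427 202  23  22 348] (438.1314392089844, 212.9342803955078) (20.23434829711914, 22.241201400756836) [193.73076923 155.43846154] [186 151  16  11 130] ((193.74285888671875, 155.56631469726562), (10.434343338012695, 14.529740333557129))
(array([ 0.5654477 , -0.27179708,  0.16149092]), np.float64(0.0016702458882960193))
0.13 [ 0.56962508 -0.282
[... 285 characters left out ...]
8524  0.176     ]
narrow [327.32704403 202.32704403] [318 192  20  21 318] (327.3088684082031, 202.37741088867188) (19.153339385986328, 19.816701889038086) [251.1257485  195.50898204] [243 190  17  13 167] ((251.14498901367188, 195.59344482421875), (12.233962059020996, 15.799967765808105))
(array([ 0.58906155, -0.07100848,  0.13207313]), np.float64(0.002027659322848628))
0.13 [ 0.58991917 -0.07205088  0.13      ] [ 0.58630222 -0.0719669   0.13      ]
0.154 [ 0.58659041 -0.0698533   0.154     ] [ 0.61392973 -0.04950713  0.154     ]
0.165 [ 0.58506473 -0.06884607  0.165     ] [ 0.62659234 -0.03921308  0.165     ]
0.176 [ 0.58353905 -0.06783884  0.176     ] [ 0.63925495 -0.02891902  0.176     ]
```

View pics/crop1.png

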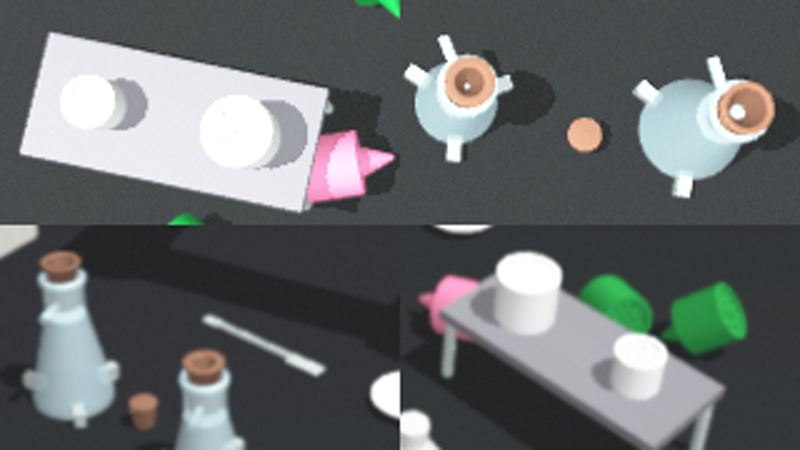

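The crop confirms both choices: the large white funnel is in the rack hole nearest the pink look-alike, and the larger flask is the one with the wide base (right in the top view, left in the scene view). I go past the flask first for a wrist look.

```bash
python3 -m handwheel '4 4 3 0 0 0 1;7 7 6 0 0 0 1;10 10 9 0 0 0 1;13 13 11 0 0 0 1;16 16 13 0 0 0 1;18 19 14 0 0 0 1;20 21 15 0 0 0 1;20 21 15 0 0 0 1'
python3 - <<'E'
from h import *
import pickle
w=snap("wrist"); pickle.dump(w,open("w1.pkl","wb")); print(w["xyz"],np.round(w["orientation"],3).tolist(),w["vertical_fov"],w["cx"],w["cy"],w["k1"])
cv2.imwrite("pics/w1.png",w["color"][:,:,::-1]); print(status.observe()["position"])
t=pickle.load(open("first.pkl","rb"))["top"]; a=t["color"]
print(a[223,150],a[223,186],a[245,195]); 
m=(a.min(2)>225).astype(np.uint8); n,l,st,c=cv2.connectedComponentsWithStats(m)
for k in range(1,n):
    if 100<st[k,4]<3000: print(st[k],c[k])
E
```

```text
time_s: 0.77
position: [0.4407, -0.2829, 0.3823]
tool_rot: [[0.9, 0.436, 0.0], [0.436, -0.9, -0.0], [0.0, 0.0, -1.0]]
ft_force: [0.5, -0.1, 0.5]
grip_width: 0.0854
gripper_force: 0.0
[ 0.50191296 -0.25350118  0.52412238] [[0.436, -0.866, -0.246], [-0.9, -0.42, -0.119], [-0.0, 0.273, -0.962]] 61.06304088524213 282.76655222302867 212.31402519350002 -0.04864137045505769
[ 0.44369553 -0.27960284  0.38478493]
[237 238 242] [255 255 255] [235 235 240]
[174 115  24  26 404] [184.18564356 128.17821782]
[   0  179   30   97 2650] [ 13.34792453 225.8709434 ]
[315 184  24  33 164] [322.08536585 204.13414634]
[419 193  22  34 208] [426.84134615 212.80769231]
[221 232  13  11 115] [226.75652174 237.05217391]
[ 254  295   40   41 1293] [273.70224285 315.33333333]
[327 309  81  12 335] [361.35223881 314.35820896]
[ 219  375   54   45 1034] [236.64410058 398.27562863]
```

View pics/w1.png

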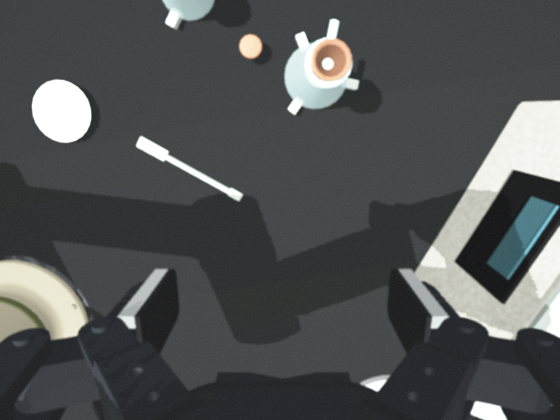

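The wrist view shows the larger flask's cone at about (330,58), the stopper at (250,46), the narrow flask at (187,5) and the scoop at (190,170).

```bash
python3 - <<'E'
from h import *
import pickle
w=pickle.load(open("w1.pkl","rb")); d=pickle.load(open("first.pkl","rb")); t=d["top"]; s=d["scene"]
def br(im,b,th=35):
    a=im["color"].astype(int); m=((a[...,0]-a[...,2]>th)&(a[...,0]>80)).astype(np.uint8); z=np.zeros_like(m); x0,y0,x1,y1=b; z[y0:y1,x0:x1]=m[y0:y1,x0:x1]
    c=max(cv2.findContours(z,0,1)[0],key=cv2.contourArea); return cv2.fitEllipse(cv2.convexHull(c))
ew=br(w,(295,30,365,90)); et=br(t,(420,195,455,235)); es=br(s,(180,145,210,170)); print(ew,et,es)
print("wt",tri(*ray(w,*ew[0]),*ray(t,*et[0]))); print("ws",tri(*ray(w,*ew[0]),*ray(s,*es[0])))
for z in (.154,.16,.165,.17,.176):
    p=onz(w,*ew[0],z); f=KD(w)[0][0,0]; depth=np.array(w["orientation"])[:,2]@(p-np.array(w["xyz"])); print(z,p,onz(t,*et[0],z),"diam mm",ew[1][1]/f*depth*1e3)
a=t["color"]; m=((a.min(2)>=252)).astype(np.uint8); n,l,st,c=cv2.connectedComponentsWithStats(m)
for k in range(1,n):
    if st[k,4]>150 and 90<c[k][0]<220 and 190<c[k][1]<250:
        cs=max(cv2.findContours((l==k).astype(np.uint8),0,1)[0],key=cv2.contourArea); e=cv2.fitEllipse(cv2.convexHull(cs)); print(st[k],e,onz(t,*e[0],.121))
E
```

```text
((331.1145935058594, 59.34014129638672), (39.29358673095703, 44.09768295288086), 29.39519500732422) ((438.1559143066406, 212.89013671875), (21.010522842407227, 22.750537872314453), 76.21772003173828) ((193.7410888671875, 155.4932098388672), (11.441267967224121, 15.279858589172363), 84.67139434814453)
wt (array([ 0.56641419, -0.27377901,  0.15762632]), np.float64(0.00012116578340463493))
ws (array([ 0.56499171, -0.27272516,  0.16103958]), np.float64(0.002257686162311391))
0.154 [ 0.56699175 -0.27396583  0.154     ] [ 0.56689834 -0.27494231  0.154     ] diam mm 42.423503284081725
0.16 [ 0.56593677 -0.27363409  0.16      ] [ 0.56619558 -0.27304492  0.16      ] diam mm 41.73578204165001
0.165 [ 0.56505761 -0.27335763  0.165     ] [ 0.56560995 -0.27146375  0.165     ] diam mm 41.162681006290235
0.17 [ 0.56417846 -0.27308117  0.17      ] [ 0.56502432 -0.26988259  0.17      ] diam mm 40.589579970930465
0.176 [ 0.56312348 -0.27274942  0.176     ] [ 0.56432156 -0.26798519  0.176     ] diam mm 39.90185872849876
[114 200  22  21 361] ((124.48410034179688, 210.044189453125), (20.890155792236328, 21.701723098754883), 72.37103271484375) [0.57666214 0.31418012 0.121     ]
[170 208  29  29 648] ((183.85696411132812, 221.8468780517578), (28.157329559326172, 28.933406829833984), 43.86418151855469) [0.55398703 0.20026486 0.121     ]
```

```bash
python3 -m handwheel '1 4 -1 0 0 0 1;2 8 -1 0 0 0 1;3 12 -2 0 0 0 1;4 16 -3 0 0 0 1;5 20 -4 0 0 0 1;6 24 -5 0 0 0 1;7 28 -6 0 0 0 1;8 32 -7 0 0 0 1' && python3 -m handwheel '1 4 0 0 0 0 1;2 8 -1 0 0 0 1;3 12 -2 0 0 0 1;3.3 15 -3 0 0 0 1;3.3 16.4 -3 0 0 0 1;3.3 16.4 -3 0 0 0 1;3.3 16.4 -3 0 0 0 1;3.3 16.4 -3 0 0 0 1'
python3 - <<'E'
from h import *
import pickle
w=snap("wrist"); pickle.dump(w,open("w2.pkl","wb")); print(w["xyz"],status.observe()["position"])
cv2.imwrite("pics/w2.png",w["color"][:,:,::-1])
a=w["color"].astype(int); print(np.round(proj(w,[.553,.199,.121])))
for th in (225,240,250):
  m=(a.min(2)>=th).astype(np.uint8); n,l,st,c=cv2.connectedComponentsWithStats(m)
  for k in range(1,n):
    if st[k,4]>1500:
        cs=max(cv2.findContours((l==k).astype(np.uint8),0,1)[0],key=cv2.contourArea); e=cv2.fitEllipse(cv2.convexHull(cs)); print(th,st[k],np.round(e[0],1),np.round(e[1],1),onz(w,*e[0],.121))
E
```

```text
time_s: 1.48
position: [0.5184, 0.0324, 0.3118]
tool_rot: [[0.9, 0.436, -0.0], [0.436, -0.9, 0.0], [-0.0, -0.0, -1.0]]
ft_force: [1.0, -0.1, 0.7]
grip_width: 0.0855
gripper_force: 0.0
time_s: 2.15
position: [0.5516, 0.1931, 0.283]
tool_rot: [[0.901, 0.435, 0.001], [0.435, -0.901, -0.0], [0.001, 0.001, -1.0]]
ft_force: [-0.2, 0.2, -0.7]
grip_width: 0.0848
gripper_force: 0.0
[0.61280761 0.2224863  0.42482605] [0.55166169 0.1929254  0.28311199]
[277. 188.]
225 [  104    22   246   224 21717] [219.9 132.3] [121.5 327.8] [0.575071   0.26276186 0.121     ]
225 [ 302  319   63   53 2618] [332.9 344.8] [53.  62.6] [0.43303061 0.08011349 0.121     ]
240 [ 108   23   93  108 5543] [155.5  82.9] [ 86.5 112.1] [0.5888404  0.32597819 0.121     ]
240 [ 245  155   64   65 3180] [276.6 187.3] [62.8 65. ] [0.55329528 0.19979018 0.121     ]
240 [ 302  319   62   53 2593] [332.9 344.9] [52.7 62.3] [0.43303045 0.08009915 0.121     ]
250 [ 142   77   49   52 1955] [165.8 102.3] [47.9 51.9] [0.57816037 0.31274241 0.121     ]
250 [ 246  157   63   63 3058] [276.9 187.9] [62. 63.] [0.55294482 0.19926594 0.121     ]
250 [ 302  319   62   53 2564] [332.9 344.8] [52.4 61.8] [0.43304354 0.0801204  0.121     ]
```

View pics/w2.png

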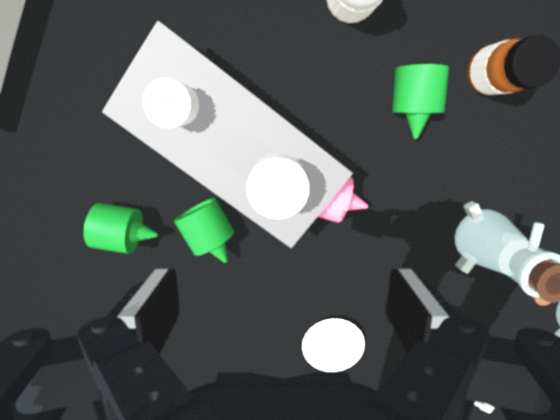

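The funnel sits at (277,188), i.e. (0.553, 0.1995) on the rim plane, with 62 px matching its 54 mm width. The pink one lies below the plate. Now I go down and grip.

```bash
python3 -m handwheel '0.15 0.65 -3 0 0 0 1;0.15 0.65 -6 0 0 0 1;0.15 0.65 -9 0 0 0 1;0.15 0.65 -12 0 0 0 1;0.15 0.65 -14 0 0 0 1;0.15 0.65 -16 0 0 0 1;0.15 0.65 -16 0 0 0 1;0.15 0.65 -16 0 0 0 1' && python3 -m handwheel '0 0 -1.5 0 0 0 1;0 0 -3 0 0 0 1;0 0 -3.9 0 0 0 1;0 0 -3.9 0 0 0 1;0 0 -3.9 0 0 0 1'
```

```text
time_s: 2.87
position: [0.5532, 0.1998, 0.1228]
tool_rot: [[0.901, 0.434, -0.001], [0.434, -0.901, -0.0], [-0.001, -0.0, -1.0]]
ft_force: [-0.2, 0.4, 1.2]
grip_width: 0.0852
gripper_force: 0.0
time_s: 3.28
position: [0.5535, 0.2007, 0.0845]
tool_rot: [[0.9, 0.435, 0.001], [0.435, -0.9, 0.0], [0.001, 0.0, -1.0]]
ft_force: [0.1, -0.8, -0.2]
grip_width: 0.0857
gripper_force: 0.0
```

```bash
python3 -m handwheel '0 -0.1 0 0 0 0 0.55;0 -0.1 0 0 0 0 0.4;0 -0.1 0 0 0 0 0.3;0 -0.1 0 0 0 0 0.3;0 -0.1 0 0 0 0 0.3;0 -0.1 0 0 0 0 0.3;0 -0.1 0 0 0 0 0.3;0 -0.1 0 0 0 0 0.3' 60
```

```text
time_s: 3.95
position: [0.5535, 0.1999, 0.0847]
tool_rot: [[0.9, 0.436, 0.002], [0.436, -0.9, 0.0], [0.002, 0.001, -1.0]]
ft_force: [-0.8, -1.4, 5.1]
grip_width: 0.0529
gripper_force: 62.8
```

```bash
python3 -m handwheel '0 0 1 0 0 0 0.3;0 0 3 0 0 0 0.3;0 0 6 0 0 0 0.3;0 0 9 0 0 0 0.3;0 0 12 0 0 0 0.3;0 0 15 0 0 0 0.3;0 0 18 0 0 0 0.3;0 0 18 0 0 0 0.3' && python3 -m handwheel '0 0 0 0 0 0 0.3;0 0 0 0 0 0 0.3;0 0 0 0 0 0 0.3'
python3 - <<'E'
from h import *
import pickle
w=snap("wrist"); print(status.observe()["position"],status.observe()["ft_force"])
t=snap("top");pickle.dump((w,t),open("w3.pkl","wb"));s=snap("scene")
p=proj(s,[.5535,.1995,.25]).astype(int); print(p)
c=s["color"][max(0,p[1]-70):p[1]+70,p[0]-93:p[0]+93]
c=cv2.resize(c,(560,420)); cv2.imwrite("pics/c3.png",cv2.resize(np.hstack([w["color"],c])[:,:,::-1],(800,300)))
E
```

```text
time_s: 4.62
position: [0.5543, 0.2002, 0.2705]
tool_rot: [[0.9, 0.436, 0.011], [0.436, -0.9, 0.002], [0.011, 0.003, -1.0]]
ft_force: [0.7, 0.3, -1.0]
grip_width: 0.053
gripper_force: 63.2
time_s: 4.87
position: [0.5524, 0.1998, 0.262]
tool_rot: [[0.9, 0.436, -0.003], [0.436, -0.9, -0.0], [-0.003, -0.001, -1.0]]
ft_force: [0.6, -0.3, -2.6]
grip_width: 0.0527
gripper_force: 63.2
[0.55248421 0.19979537 0.26203231] [-0.56090127 -0.34655695 -2.04209314]
[366 182]
```

View pics/c3.png

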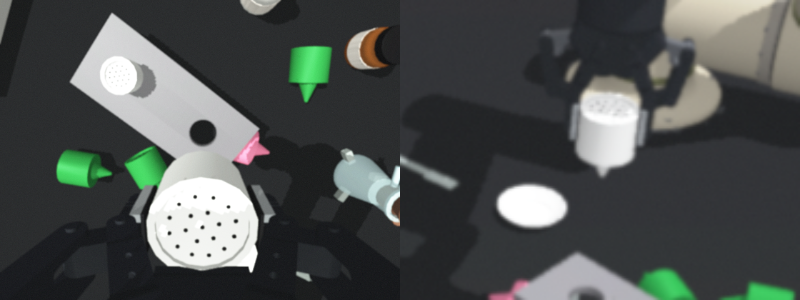

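The rack hole at about (203,131) is empty and the funnel hangs upright, centred between the pads. Carry it to the flask.

```bash
python3 -m handwheel '0.2 -2 0 0 0 0 0.3;0.3 -5 0 0 0 0 0.3;0.4 -9 0 0 0 0 0.3;0.5 -13 0 0 0 0 0.3;0.6 -17 0 0 0 0 0.3;0.7 -21 0 0 0 0 0.3;0.8 -25 0 0 0 0 0.3;0.9 -29 0 0 0 0 0.3' && python3 -m handwheel '0.1 -4 0 0 0 0 0.3;0.2 -8 0 0 0 0 0.3;0.3 -12 0 0 0 0 0.3;0.4 -15 0 0 0 0 0.3;0.4 -17 0 0 0 0 0.3;0.4 -18.3 0 0 0 0 0.3;0.4 -18.3 0 0 0 0 0.3;0.4 -18.3 0 0 0 0 0.3' && python3 -m handwheel '0 0 0 0 0 0 0.3;0 0 0 0 0 0 0.3;0 0 0 0 0 0 0.3;0 0 0 0 0 0 0.3'
```

```text
time_s: 5.68
position: [0.5615, -0.092, 0.263]
tool_rot: [[0.9, 0.436, -0.001], [0.436, -0.9, 0.0], [-0.001, -0.001, -1.0]]
ft_force: [-0.1, -0.0, -2.0]
grip_width: 0.0529
gripper_force: 63.3
time_s: 6.35
position: [0.5659, -0.2728, 0.2629]
tool_rot: [[0.9, 0.435, -0.001], [0.435, -0.9, 0.001], [-0.0, -0.001, -1.0]]
ft_force: [0.1, 1.5, -1.4]
grip_width: 0.0525
gripper_force: 63.4
time_s: 6.68
position: [0.5661, -0.2722, 0.2637]
tool_rot: [[0.9, 0.437, 0.0], [0.437, -0.9, -0.0], [0.0, 0.0, -1.0]]
ft_force: [0.5, 0.4, -2.6]
grip_width: 0.053
gripper_force: 63.4
```

```bash
python3 -m handwheel '0 -0.1 -1 0 0 0 0.3;0 -0.1 -2.5 0 0 0 0.3;0 -0.1 -4 0 0 0 0.3;0 -0.1 -5 0 0 0 0.3;0 -0.1 -5.5 0 0 0 0.3;0 -0.1 -5.5 0 0 0 0.3;0 -0.1 -5.5 0 0 0 0.3;0 -0.1 -5.5 0 0 0 0.3'
python3 - <<'E'
from h import *
s=snap("scene"); t=snap("top"); st=status.observe(); print(st["position"],st["ft_force"])
P=st["position"]; q=proj(s,[.566,-.2735,.165]); print(q,proj(s,P+[0,0,-.0377]))
x,y=q.astype(int); c=cv2.resize(s["color"][y-45:y+30,x-50:x+50],(800,600),interpolation=cv2.INTER_CUBIC); cv2.imwrite("pics/c4.png",c[:,:,::-1])
# rim centre in the top view
a=t["color"].astype(int); m=((a.min(2)>=235)).astype(np.uint8); u=proj(t,P+[0,0,.036]).astype(int)
z=np.zeros_like(m); z[u[1]-25:u[1]+25,u[0]-25:u[0]+25]=m[u[1]-25:u[1]+25,u[0]-25:u[0]+25]
cs=cv2.findContours(z,0,1)[0]; print(u,[ (cv2.contourArea(k),cv2.boundingRect(k)) for k in cs if cv2.contourArea(k)>60])
E
```

```text
time_s: 7.35
position: [0.5663, -0.2743, 0.2093]
tool_rot: [[0.9, 0.436, 0.001], [0.436, -0.9, -0.001], [0.001, 0.001, -1.0]]
ft_force: [-0.1, -0.8, -1.5]
grip_width: 0.0531
gripper_force: 63.4
[ 0.5662051  -0.27428671  0.20928564] [-0.76898051 -0.73750456 -1.97142803]
[192.65093268 154.1544063 ] [192.13170178 151.80485036]
[454 206] []
```

View pics/c4.png

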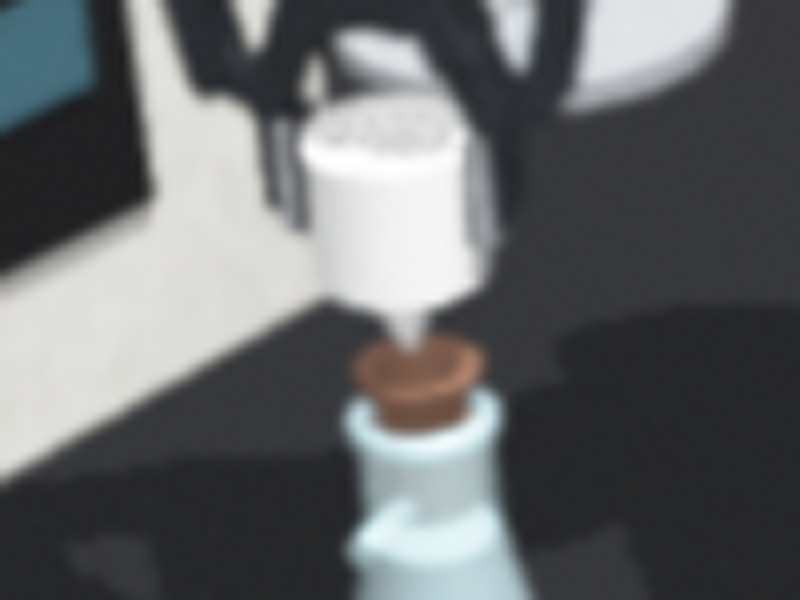

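The funnel hangs upright above the bore. The foot tip at crop (410,345) is about 2 mm left of the cone axis at crop (420,370), so I shift a little in -x and +y. The cone top looks about 15 mm above the neck. Lower it into the bore, stopping short of contact.

```bash
python3 -m handwheel '-0.04 0.05 0 0 0 0 0.3;-0.08 0.1 -0.5 0 0 0 0.3;-0.08 0.1 -1 0 0 0 0.3;-0.08 0.1 -1.5 0 0 0 0.3;-0.08 0.1 -2 0 0 0 0.3;-0.08 0.1 -2.3 0 0 0 0.3;-0.08 0.1 -2.5 0 0 0 0.3;-0.08 0.1 -2.5 0 0 0 0.3' && python3 -m handwheel '0 0 0 0 0 0 0.3;0 0 0 0 0 0 0.3;0 0 0 0 0 0 0.3;0 0 0 0 0 0 0.3' &&  python3 -m handwheel '0 0 0 0 0 0 0.3'
```

```text
time_s: 8.12
position: [0.5651, -0.273, 0.1829]
tool_rot: [[0.9, 0.436, -0.001], [0.436, -0.9, 0.001], [-0.0, -0.001, -1.0]]
ft_force: [0.7, 0.4, -2.2]
grip_width: 0.0525
gripper_force: 63.4
time_s: 8.45
position: [0.5652, -0.2731, 0.1837]
tool_rot: [[0.9, 0.436, 0.0], [0.436, -0.9, -0.0], [0.0, 0.0, -1.0]]
ft_force: [0.2, 0.6, -1.3]
grip_width: 0.053
gripper_force: 63.4
time_s: 8.53
position: [0.5652, -0.2731, 0.1836]
tool_rot: [[0.9, 0.436, 0.0], [0.436, -0.9, -0.0], [0.0, 0.0, -1.0]]
ft_force: [-0.2, -0.2, -2.1]
grip_width: 0.0526
gripper_force: 63.4
```

```bash
python3 -m handwheel '0 0 -0.1 0 0 0 0.3;0 0 -0.2 0 0 0 0.3;0 0 -0.2 0 0 0 0.3;0 0 -0.2 0 0 0 0.3' | grep -E "pos|ft"; python3 -m handwheel '0 0 -0.05 0 0 0 0.3;0 0 -0.1 0 0 0 0.3;0 0 -0.1 0 0 0 0.3;0 0 -0.1 0 0 0 0.3' | grep -E "pos|ft"
```

```text
position: [0.5651, -0.2731, 0.1813]
ft_force: [-0.4, 0.0, -1.6]
position: [0.5651, -0.2731, 0.1804]
ft_force: [0.3, -0.0, -1.2]
```

```bash
python3 -m handwheel '0 0 -0.05 0 0 0 0.3;0 0 -0.1 0 0 0 0.3;0 0 -0.1 0 0 0 0.3;0 0 -0.1 0 0 0 0.3' | grep -E "pos|ft"
```

```text
position: [0.5652, -0.2731, 0.1794]
ft_force: [-0.5, 0.7, -1.9]
```

```bash
python3 -m handwheel '0 0 -0.05 0 0 0 0.3;0 0 -0.1 0 0 0 0.3;0 0 -0.1 0 0 0 0.3;0 0 -0.1 0 0 0 0.3' | grep -E "pos|ft"
```

```text
position: [0.5652, -0.2731, 0.1784]
ft_force: [-0.3, 0.1, -2.1]
```

```bash
python3 -m handwheel '0 0 -0.05 0 0 0 0.3;0 0 -0.08 0 0 0 0.3;0 0 -0.08 0 0 0 0.3;0 0 -0.08 0 0 0 0.3' | grep -E "pos|ft"
```

```text
position: [0.5652, -0.2731, 0.1776]
ft_force: [-0.5, -0.8, -2.5]
```

```bash
python3 -m handwheel '0 0 -0.05 0 0 0 0.3;0 0 -0.08 0 0 0 0.3;0 0 -0.08 0 0 0 0.3;0 0 -0.08 0 0 0 0.3' | grep -E "pos|ft"
```

```text
position: [0.5652, -0.2731, 0.1769]
ft_force: [0.3, 0.1, -1.4]
```

```bash
python3 -m handwheel '0 0 -0.05 0 0 0 0.3;0 0 -0.05 0 0 0 0.3;0 0 -0.05 0 0 0 0.3' | grep -E "pos|ft"
```

```text
position: [0.5652, -0.2731, 0.1763]
ft_force: [0.2, -0.7, -2.1]
```

```bash
python3 -m handwheel '0 0 -0.05 0 0 0 0.3;0 0 -0.05 0 0 0 0.3;0 0 -0.05 0 0 0 0.3' | grep -E "pos|ft"
```

```text
position: [0.5652, -0.2731, 0.1758]
ft_force: [0.4, -0.7, -0.6]
```

```bash
python3 -m handwheel '0 0 -0.05 0 0 0 0.3;0 0 -0.05 0 0 0 0.3;0 0 -0.05 0 0 0 0.3' | grep -E "pos|ft"
```

```text
position: [0.5652, -0.2731, 0.1756]
ft_force: [-0.1, 0.8, 0.7]
```

```bash
python3 -m handwheel '0 0 -0.05 0 0 0 0.3;0 0 -0.05 0 0 0 0.3;0 0 -0.05 0 0 0 0.3' | grep -E "pos|ft"
```

```text
position: [0.5652, -0.2731, 0.1752]
ft_force: [-2.0, 0.0, 2.1]
```

Contact, with a side force of -2 N in x, so I ease 0.5 mm toward -x and continue.

```bash
python3 -m handwheel '-0.05 0 0 0 0 0 0.3;-0.05 0 0 0 0 0 0.3;-0.05 0 0 0 0 0 0.3;-0.05 0 0 0 0 0 0.3' | grep -E "pos|ft";  python3 -m handwheel '0 0 0 0 0 0 0.3' | grep -E "ft"
```

```text
position: [0.565, -0.2732, 0.1751]
ft_force: [1.4, -0.1, 2.1]
ft_force: [2.0, -0.1, 3.7]
```

```bash
python3 -m handwheel '0 0 -0.05 0 0 0 0.3;0 0 -0.05 0 0 0 0.3;0 0 -0.05 0 0 0 0.3' | grep -E "pos|ft";  python3 -m handwheel '0 0 0 0 0 0 0.3' | grep -E "ft"
```

```text
position: [0.5647, -0.2732, 0.1744]
ft_force: [1.6, -0.1, 2.7]
ft_force: [1.2, -0.8, 2.6]
```

```bash
python3 -m handwheel '0.02 0 -0.06 0 0 0 0.3;0.02 0 -0.06 0 0 0 0.3;0.02 0 -0.06 0 0 0 0.3' | grep -E "pos|ft";  python3 -m handwheel '0 0 0 0 0 0 0.3' | grep -E "ft"
```

```text
position: [0.5648, -0.2732, 0.1737]
ft_force: [0.9, 0.2, 2.3]
ft_force: [1.7, -0.4, 2.8]
```

```bash
python3 -m handwheel '0 0 -0.05 0 0 0 0.3;0 0 -0.05 0 0 0 0.3;0 0 -0.05 0 0 0 0.3' | grep -E "pos|ft";  python3 -m handwheel '0 0 0 0 0 0 0.3' | grep -E "ft"
```

```text
position: [0.5648, -0.2731, 0.1732]
ft_force: [0.6, 0.1, 1.4]
ft_force: [1.0, -0.2, 2.1]
```

```bash
python3 -m handwheel '0.02 0 -0.05 0 0 0 0.3;0.02 0 -0.05 0 0 0 0.3;0.02 0 -0.05 0 0 0 0.3' | grep -E "pos|ft"
```

```text
position: [0.5649, -0.2731, 0.1727]
ft_force: [0.2, -0.9, 2.1]
```

```bash
python3 -m handwheel '0 0 -0.05 0 0 0 0.3;0 0 -0.05 0 0 0 0.3;0 0 -0.05 0 0 0 0.3' | grep -E "pos|ft"
```

```text
position: [0.565, -0.2731, 0.1722]
ft_force: [-1.1, -0.4, 2.5]
```

```bash
python3 -m handwheel '0 0 -0.04 0 0 0 0.3;0 0 -0.04 0 0 0 0.3;0 0 -0.04 0 0 0 0.3' | grep -E "pos|ft"
```

```text
position: [0.565, -0.2731, 0.1718]
ft_force: [-0.5, -1.0, 3.6]
```

```bash
python3 -m handwheel '0 0 -0.05 0 0 0 0.3;0 0 -0.05 0 0 0 0.3;0 0 -0.05 0 0 0 0.3' | grep -E "pos|ft"
```

```text
position: [0.565, -0.2731, 0.1714]
ft_force: [-1.0, -1.2, 2.6]
```

```bash
python3 -m handwheel '0 0 -0.05 0 0 0 0.3;0 0 -0.05 0 0 0 0.3;0 0 -0.05 0 0 0 0.3' | grep -E "pos|ft"
```

```text
position: [0.5651, -0.2731, 0.1712]
ft_force: [-1.8, 0.2, 4.7]
```

```bash
python3 -m handwheel '-0.02 0 -0.04 0 0 0 0.3;-0.02 0 -0.04 0 0 0 0.3;-0.02 0 -0.04 0 0 0 0.3' | grep -E "pos|ft"; python3 -m handwheel '0 0 0 0 0 0 0.3' | grep -E "pos|ft"
```

```text
position: [0.565, -0.2731, 0.1711]
ft_force: [-1.8, 0.3, 6.6]
position: [0.565, -0.2731, 0.1711]
ft_force: [-1.2, -0.2, 5.8]
```

Firm now at z = 0.171, which puts the bowl middle about 34 mm above the neck. I build up to a net 15 N, with ft_z about 13 given the 2 N weight.

```bash
python3 -m handwheel '-0.02 0 -0.04 0 0 0 0.3;-0.02 0 -0.04 0 0 0 0.3;-0.02 0 -0.04 0 0 0 0.3' | grep -E "pos|ft"; python3 -m handwheel '0 0 0 0 0 0 0.3' | grep -E "pos|ft"
```

```text
position: [0.565, -0.2731, 0.171]
ft_force: [-1.8, 0.2, 8.1]
position: [0.565, -0.2731, 0.171]
ft_force: [-0.8, 0.7, 7.3]
```

```bash
python3 -m handwheel '0 0 -0.03 0 0 0 0.3;0 0 -0.03 0 0 0 0.3;0 0 -0.03 0 0 0 0.3' | grep -E "pos|ft"; python3 -m handwheel '0 0 0 0 0 0 0.3' | grep -E "pos|ft"
```

```text
position: [0.565, -0.2731, 0.1709]
ft_force: [-3.0, 1.2, 8.9]
position: [0.565, -0.2731, 0.1709]
ft_force: [-2.1, 0.2, 9.4]
```

```bash
python3 -m handwheel '-0.04 0 -0.04 0 0 0 0.3;-0.04 0 -0.08 0 0 0 0.3;-0.04 0 -0.08 0 0 0 0.3' | grep -E "pos|ft"; python3 -m handwheel '0 0 0 0 0 0 0.3;0 0 0 0 0 0 0.3' | grep -E "pos|ft"
```

```text
position: [0.5649, -0.2732, 0.1707]
ft_force: [-1.0, 1.0, 12.9]
position: [0.5649, -0.2731, 0.1707]
ft_force: [-1.1, 1.3, 11.6]
```

```bash
python3 -m handwheel '0 0 -0.02 0 0 0 0.3;0 0 -0.02 0 0 0 0.3;0 0 -0.02 0 0 0 0.3;0 0 -0.02 0 0 0 0.3;0 0 -0.02 0 0 0 0.3;0 0 -0.02 0 0 0 0.3;0 0 -0.02 0 0 0 0.3;0 0 -0.02 0 0 0 0.3' | grep -E "pos|ft"; python3 -m handwheel '0 0 0 0 0 0 0.3;0 0 0 0 0 0 0.3;0 0 0 0 0 0 0.3;0 0 0 0 0 0 0.3;0 0 0 0 0 0 0.3;0 0 0 0 0 0 0.3;0 0 0 0 0 0 0.3;0 0 0 0 0 0 0.3' | grep -E "time|pos|ft"
```

```text
position: [0.5649, -0.2731, 0.1706]
ft_force: [-1.6, 1.8, 13.2]
time_s: 16.95
position: [0.5649, -0.2731, 0.1706]
ft_force: [-1.8, 1.3, 13.3]
```

Held for over a second at about 15 N. I take most of the load off, then open.

```bash
python3 -m handwheel '0 0 0.1 0 0 0 0.3;0 0 0.2 0 0 0 0.3;0 0 0.2 0 0 0 0.3;0 0 0.2 0 0 0 0.3' | grep -E "pos|ft"; python3 -m handwheel '0 0 0 0 0 0 0.3' | grep -E "pos|ft"
```

```text
position: [0.5647, -0.2732, 0.1712]
ft_force: [0.9, 1.1, 5.3]
position: [0.5647, -0.2732, 0.1711]
ft_force: [1.4, 0.3, 4.5]
```

```bash
python3 -m handwheel '0 0 0.03 0 0 0 0.45;0 0 0.05 0 0 0 0.6;0 0 0.05 0 0 0 0.8;0 0 0.05 0 0 0 1;0 0 0.05 0 0 0 1;0 0 0.05 0 0 0 1;0 0 0.05 0 0 0 1;0 0 0.05 0 0 0 1' && python3 -m handwheel '0 0 0 0 0 0 1;0 0 1 0 0 0 1;0 0 3 0 0 0 1;0 0 6 0 0 0 1;0 0 9 0 0 0 1;0 0 12 0 0 0 1;0 0 14 0 0 0 1;0 0 14 0 0 0 1'
python3 - <<'E'
from h import *
s=snap("scene"); w=snap("wrist"); 
q=proj(s,[.565,-.273,.165]).astype(int); x,y=q
c=cv2.resize(s["color"][y-45:y+30,x-50:x+50],(560,420),interpolation=cv2.INTER_CUBIC)
cv2.imwrite("pics/c5.png",cv2.resize(np.hstack([w["color"],c])[:,:,::-1],(800,300)))
a=w["color"].astype(int); m=(a.min(2)>=240).astype(np.uint8); n,l,st,cc=cv2.connectedComponentsWithStats(m)
u=proj(w,[.565,-.273,.208]); print(u)
for k in range(1,n):
    if st[k,4]>1500:
        cs=max(cv2.findContours((l==k).astype(np.uint8),0,1)[0],key=cv2.contourArea); e=cv2.fitEllipse(cv2.convexHull(cs)); print(st[k],np.round(e[0],1),np.round(e[1],1),onz(w,*e[0],.208))
E
```

```text
time_s: 18.03
position: [0.5642, -0.2731, 0.1711]
tool_rot: [[0.9, 0.436, -0.0], [0.436, -0.9, 0.0], [-0.0, -0.0, -1.0]]
ft_force: [0.9, -0.5, 1.8]
grip_width: 0.0852
gripper_force: 0.0
time_s: 18.7
position: [0.5649, -0.2735, 0.3172]
tool_rot: [[0.9, 0.436, 0.008], [0.436, -0.9, -0.006], [0.004, 0.008, -1.0]]
ft_force: [-0.9, -0.5, 1.0]
grip_width: 0.0854
gripper_force: 0.0
[281.84579043 208.7545696 ]
[ 245  138   75  109 4773] [285.7 194.2] [ 74.4 111.2] [ 0.57586141 -0.27081593  0.208     ]
[   0  172   41   63 2115] [ 10.3 202.9] [55.  67.5] [ 0.48187865 -0.09034711  0.208     ]
```

View pics/c5.png

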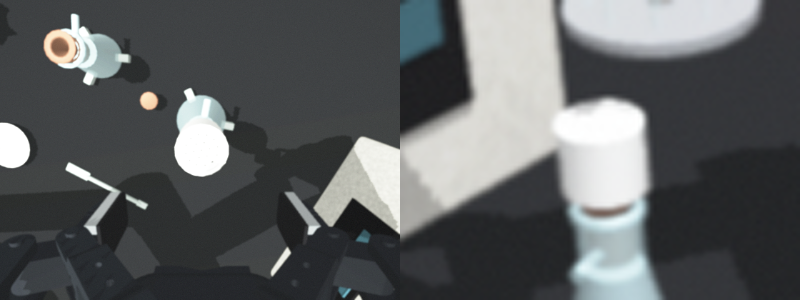

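The funnel stands upright and flush on the cone (wrist crop (201,149), scene crop (602,160)). The gripper is clear, and the rest of the lab ware in view stands where it did.

```bash
python3 -m handwheel '0 0 0 0 0 0 1;0 0 0 0 0 0 1;0 0 0 0 0 0 1;0 0 0 0 0 0 1;0 0 0 0 0 0 1;0 0 0 0 0 0 1' | grep ft; python3 -c "
from rig import env
print(env.close_job())"
```

```text
ft_force: [0.4, 0.3, 1.0]
the job is handed in; nothing more can be done
None
```

I set the larger funnel in the larger flask's cone, pressed it firm at about 15 N for over a second and released it; it looks upright and flush in the last pictures. The job is handed in, but no verdict was returned.

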